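# Square a moulded cover on the checking plate and trigger the scanner

### The arm

A 6-joint arm with a two-finger parallel gripper is mounted at the origin on the work surface. World frame = base frame: x ahead of the robot, y to its left, z up, the work surface at z = 0. Lengths are in m, angles in rad, forces in N, time in s.
With the tool pointing down it reaches from about 0.35 to 0.775 m from the base axis. Payload 5.5 kg.
Tool frame: the origin (TCP) lies between the finger pads, 19 mm behind the fingertips; this is the grasp point; z points along the fingers, y is the direction in which the jaws open and shut (so a half turn about z gives the same grasp; the last joint's range is limited). The gripper opens to 85 mm and grips with 20 to 120 N. Pads are 22 mm wide; open, the fingers measure 114 mm over their backs; the gripper's body (76 mm by 85 mm) begins 54 mm behind the grasp point. The pads swing forward as they close: fully open they stand 13 mm farther back than shut.
Start: joints at [-1.299, 0.313, 0.046, 1.304, 0, 1.431], TCP at [0.23, -0.527, 0.25] pointing down, gripper open.
Joint ranges: [-2.76, 2.76], [-0.86, 1.69], [-1.03, 1.26], [-2.2, 2.34], [-1.47, 1.5], [-3.14, 3.14]. Speed limits (rad/s): [2.57, 2.57, 3.14, 3.14, 3.14, 3.14].

### API

Orientations are given as a unit quaternion [w, x, y, z].
In Python, from workcell import env, read_camera, job, cut_out gives the robot as it stands.
- The arm moves only by the tool servo_tool, never from a script. Its argument "deltas" is a list of rows, each an object of numbers: "dx", "dy", "dz": the shift along the world's x, y, z in mm; "rx", "ry", "rz": the turn, a rotation vector about the world's x, y, z in rad; "fingers": the closure, from -1 (fully open) to 1 (shut). A call has 1 to 8 rows; each row shifts and turns the commanded pose from where the row before left it; what a row does not reach is not made up. A row lasts 1/10 s, in which the tool goes at most 50 mm and 8.59 degrees, less where a joint would pass 70% of its speed; a pose out of reach is approached as far as the arm can. A call is refused whole if a number of a shift passes 50 or a number of a turn 0.15, either way. A call with a gripper value outside its range is refused whole. The fingers move at their own pace and stop on an object; "newtons" is the grip in N (left out, the last holds). Time passes only in rows, so rows that do not move let the fingers close. It gives the time, the measured TCP pose, the force and the opening at its end, in the units of the state.
- env.get_state(): the state, without advancing time (a new reading comes with each control period).
- read_camera(name): name is "scene" or "top" or "wrist"; returns a dict with "img" (480x640x3 uint8, red, green, blue), "intrinsics" (3x3 intrinsics, pixels), "extrinsics" (4x4, takes a point from camera to world coordinates); the wrist camera has in their place "hand_eye" (4x4, takes a point from camera to tool coordinates, whose origin is the TCP and whose axes are the flange's). Camera axes: x right, y down, z forward; pixel columns grow to the right and rows downward; lengths in m; the calibration is good to about 2 mm. A picture is of the moment at which its call begins: read the wrist's pose just before it. There is no depth.
- job.hand_in(): hands the job in, once; it reports no verdict.
Trained networks look in the newest picture that a camera, given by its name, has taken for a name from the list of things; names that differ only in an ending like _2 or _b are one class to them, and where a whole thing is asked for, a point or a joint stands for the part that bears it (a point fixed in the world has none). Each returns a list of dicts, best first, with "confidence" (0 to 1); they miss things now and then, are a little off and sometimes report something else, mostly with a low value. They report only what shows in the picture. A call takes as long as a camera call. They do not tell look-alikes from the thing itself.
- cut_out(target, camera): "region" (480x640 bool, what is visible of it) and "extent" ([left, top, right, bottom] in pixels, round what is visible of it).
The state is a dict: "clock": time; "joint_pos": joint angles; "qvel": joint speeds; "tau": joint torques, N m; "tcp_pos": TCP position; "orientation": TCP orientation; "wrist_force": force on the tool from outside, world axes, zero at the start; "ft_torque": the same for the moment, N m; "finger_gap": finger opening in m.
Only numpy, scipy, OpenCV 4.12 (cv2) and the standard library are available. Lean on these libraries where they do the work, as an engineer would, in place of code of your own. Each camera call takes 0.05 s, during which the arm holds its last target. There are 200 camera calls.

### The job

Put the long moulded cover, ridge up, on the metal checking plate and push it fully home into the fence corner, its long side flat against the long fence and one end flat against the short fence. Then, with the cover still sitting square, squeeze the trigger of the clamped scanner fully and let it go. Leave everything else on the bench where it is.

Things in the scene. Friction and masses are not known exactly. Their poses are not given: they have to be found in the camera images.
- cover: The LONG moulded cover, dark grey plastic, 240 g, loose: a slab 90 mm (its x) by 150 mm (its y), 24 mm high, with a raised ridge centred on top, 34 mm wide (x), 100 mm long (y), from 24 to 45 mm above the underside: grip it across the ridge. Paper code label on both ends; either end may go to the short fence. Origin: centre of the underside, z up.
- fixture: Fixed aluminium checking plate, 200 mm (x) by 240 mm (y), 8 mm thick, with two dark steel fences 20 mm high on its top: the long one along its +x edge (220 mm, parallel to y), the short one along its +y edge (165 mm, parallel to x). Its -x and -y sides are open. Origin: centre of the underside. Fence inner faces at x = +85 mm and y = +105 mm.
- corner (a point): The inner corner of the two fences at the level of the plate's top; axes as the plate's: the long fence's inner face is its plane x = 0, the short fence's is y = 0, the free plate lies towards -x and -y. A long cover fully home has its origin at x = -45 mm, y = -75 mm, z = 0 here.
- scanner: Grey hand scanner lying on its side in a fixed steel bench clamp by the plate's open -y end. Origin: under the clamp. Barrel 50 mm thick along its y, pointing to +y at the plate; axis 78 mm above the bench, highest point 107 mm. Grip level towards -x: x = -17 to -130 mm, y = -31 to -3 mm, 34 mm high, centred 78 mm above the bench, free above and below.
- squeeze_point (a point): Where to put the TCP for the squeeze, tool down, fingers closing along this point's y: 77 mm from the scanner's origin towards -x, 78 mm above the bench, midway between the grip's back (24 mm to -y) and the squeezed trigger (23 mm to +y). Axes as the scanner's. Trigger and grip together are 60 mm across here at rest, 47 mm squeezed.
- trigger (a joint): Black trigger paddle of the scanner, 60 mm long, 10 mm thick, 22 mm high, in front (+y) of the grip, hinged about the vertical at its barrel end, sprung outward: 0 rad at rest, 0.28 rad fully squeezed towards the grip; about 9 N at the squeeze point.
- square_cover: Another moulding, not to be moved: 90 by 90 mm, 24 mm high, same plastic and ridge (34 by 40 mm, 45 mm high). Origin: centre of the underside.
- round_cover: Round moulding, not to be moved: 100 mm across, 36 mm high. Origin: centre of the underside.
- tape: Cardboard tape core lying flat, not to be moved: 100 mm across, 25 mm high. Origin: centre of the underside.
- spray_can: White spray can standing, not to be moved: 64 mm across, 170 mm high. Origin: centre of the underside.
- screwdriver: Screwdriver lying flat, not to be moved: 190 mm long. Origin: underside, near its middle.
- mug: White mug, not to be moved: 80 mm across, 90 mm high, handle at its +y. Origin: centre of the underside.
There are look-alikes about, which are no part of the job. Leave any blue or purple look-alike of the scanner alone.

How it is judged:
On the way, in this order (a step that is already met when the one before it is completed fails the run):
1. the long cover lies ridge up on the plate, flush in the fence corner (x of cover in the frame of corner between -0.0475 and -0.0425 m and y of cover in the frame of corner between -0.0775 and -0.0725 m and z of cover in the frame of corner between -0.004 and 0.004 m and angle between cover's own z axis and vertical below 0.05 rad and angle between the y axis of cover and the y axis of corner, either way round below 0.025 rad), for 0.2 s.
2. the trigger is squeezed fully while the cover sits flush (all of step 1 and value of joint trigger above 0.22 rad), for 0.1 s.
At the end, for the whole second after the job is handed in: The long cover lies ridge up on the plate, at rest, within 2.5 mm of fully home against both fences and within 0.025 rad of square, and the trigger is back out (below 0.05 rad) after having been squeezed beyond 0.22 rad (all of step 1 and value of joint trigger below 0.05 rad and linear speed of cover below 0.01 m/s); the robot touches nothing.
It fails at once if another loose thing on the bench is moved more than 25 mm (distance of any of square_cover, round_cover, tape, spray_can, screwdriver, mug from where it was at the start of the episode above 0.025 m).
It also fails if it takes over 72 s, if anything falls off the work surface, if the arm or the gripper's body presses on something with over 40 N, if the wrist force passes 120 N, or if a joint passes its speed limit or range.

## Working session

There is one attempt and no reset: what is moved stays moved. The work goes in short steps, Python scripts to look and compute and a tool call to move; the robot and the scene stay as the last step left them, time stands still between calls to the robot, and variables do not carry over. Pictures are saved under pics/ and viewed, about 8 in all and at most 12, crops included, and the job is handed in when it is done.

Besides the shell and the picture viewer there is one more tool, called after ">>>" as name(argument=value, ...) on one line, values as JSON. servo_tool: Moves the arm, as the interface text tells. Its arguments: {"type":"object","properties":{"deltas":{"type":"array"},"newtons":{"type":"number"}},"required":["deltas"]}

```bash
mkdir -p pics; ls; cat > h.py <<'E'
import numpy as np, cv2
from workcell import env, read_camera, job, cut_out
def save(c,n):
    cv2.imwrite(f'pics/{n}.png',c['img'][:,:,::-1])
def ray(c,uv,z):
    K=np.array(c['intrinsics']);T=np.array(c['extrinsics'])
    uv=np.atleast_2d(uv).astype(float)
    d=(T[:3,:3]@np.linalg.inv(K)@np.c_[uv,np.ones(len(uv))].T).T
    o=T[:3,3]; return o+d*((z-o[2])/d[:,2])[:,None]
E
python3 - <<'E'
from h import *
s=read_camera('scene');save(s,'scene0')
for t in ['cover','fixture','scanner','trigger','square_cover']: print('scene',t,[(round(r['confidence'],2),list(map(int,r['extent']))) for r in cut_out(t,'scene')])
s=read_camera('top');save(s,'top0')
print(np.round(s['extrinsics'],3),s['intrinsics'])
for t in ['cover','fixture','scanner','trigger','square_cover','round_cover','tape','spray_can','screwdriver','mug']:
  for r in cut_out(t,'top'):
    m=cv2.minAreaRect(np.argwhere(r['region'])[:,::-1].astype(np.float32)); print('top',t,round(r['confidence'],2),list(map(int,r['extent'])),np.round(cv2.boxPoints(m)).astype(int).tolist())
E
```

```text
pics
scene cover [(0.73, [141, 317, 213, 389])]
scene fixture [(0.71, [299, 199, 426, 301])]
scene scanner [(0.88, [288, 98, 346, 169]), (0.86, [128, 203, 193, 289]), (0.6, [236, 256, 320, 346])]
scene trigger [(0.69, [268, 265, 282, 287]), (0.46, [154, 214, 162, 230]), (0.44, [298, 200, 424, 303]), (0.39, [315, 106, 320, 118])]
scene square_cover [(0.74, [366, 139, 404, 175])]
[[-0.011 -0.996  0.087  0.434]
 [-1.     0.009 -0.018  0.019]
 [ 0.017 -0.087 -0.996  1.315]
 [ 0.     0.     0.     1.   ]] [[623.65839995   0.         326.89090879]
 [  0.         623.65839995 234.65108003]
 [  0.           0.           1.        ]]
top cover 0.93 [490, 238, 537, 314] [[485, 309], [489, 236], [536, 239], [532, 312]]
top fixture 0.83 [222, 158, 346, 270] [[221, 255], [235, 160], [350, 177], [335, 273]]
top scanner 0.84 [372, 194, 441, 284] [[363, 275], [380, 190], [442, 203], [425, 287]]
top scanner 0.67 [422, 337, 492, 434] [[405, 410], [437, 332], [501, 358], [469, 437]]
top trigger 0.76 [160, 379, 181, 408] [[156, 405], [174, 375], [181, 380], [163, 409]]
top trigger 0.61 [137, 158, 185, 2
[... 232 characters left out ...]
rigger 0.22 [222, 159, 348, 273] [[221, 255], [235, 160], [349, 177], [335, 272]]
top square_cover 0.96 [120, 258, 180, 311] [[123, 270], [167, 256], [180, 299], [136, 312]]
top square_cover 0.21 [376, 196, 440, 286] [[365, 277], [380, 191], [442, 202], [427, 288]]
top round_cover 0.79 [136, 159, 184, 208] [[137, 159], [183, 159], [183, 205], [137, 205]]
top tape 0.69 [217, 114, 263, 160] [[208, 126], [250, 105], [271, 148], [230, 169]]
top spray_can 0.65 [321, 84, 356, 139] [[321, 138], [324, 87], [357, 89], [354, 140]]
top screwdriver 0.92 [289, 314, 382, 327] [[290, 321], [291, 309], [383, 316], [382, 329]]
top mug 0.61 [451, 131, 502, 187] [[445, 160], [476, 120], [514, 151], [482, 190]]
```

View pics/top0.png

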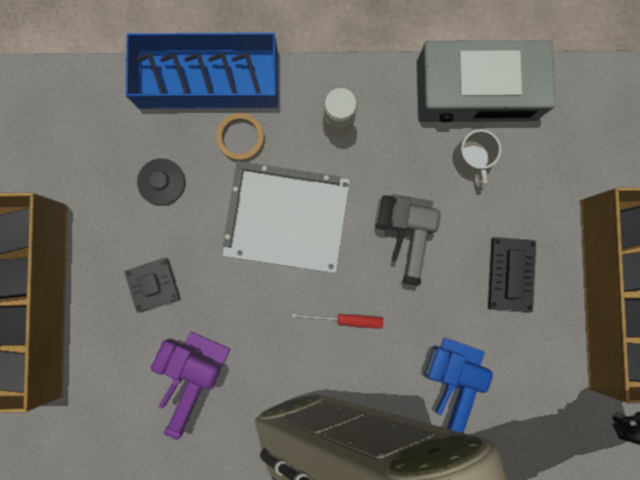

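View pics/scene0.png

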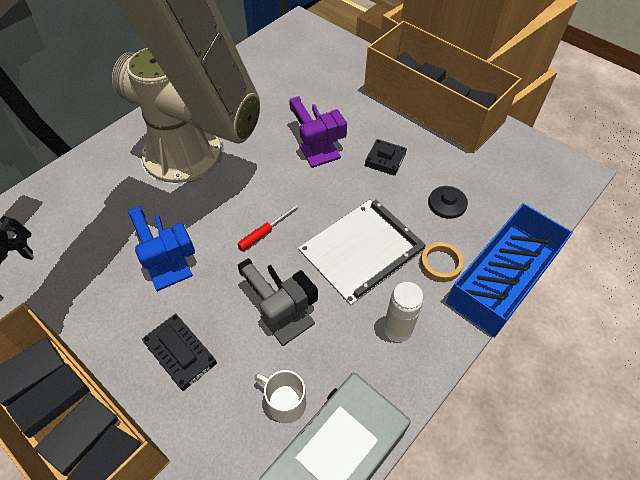

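The top view shows:
- Long cover at about (512,274).
- Plate at (287,215), with its long fence on the upper edge and its short fence on the left.
- Three scanners: grey (410,235), blue (460,385) and purple (190,385). The grey one stands by the plate's open right (-y) end and matches the description.
- Dark mouldings: the one at (152,285) is square, the one at (160,182) is round, and the one at (512,274) is long and loose. The ones in the boxes are not for this job.

I'll confirm this in a crop and measure.

```bash
python3 - <<'E'
from h import *
c=read_camera('top'); im=c['img']
cv2.imwrite('pics/crop1.png',cv2.resize(im[185:320,370:545,::-1],None,fx=4.5,fy=4.4,interpolation=cv2.INTER_CUBIC))
def P(t,z,box):
    for r in cut_out(t,'top'):
        e=r['extent']
        if box[0]<(e[0]+e[2])/2<box[2] and box[1]<(e[1]+e[3])/2<box[3]:
            p=ray(c,np.argwhere(r['region'])[:,::-1],z)[:,:2].astype(np.float32)*1000
            print(t,r['confidence'],cv2.minAreaRect(p)); return
P('cover',.02,(480,230,560,330)); P('fixture',.01,(220,150,350,280)); P('trigger',.08,(370,190,440,290)); P('scanner',.08,(370,190,445,290))
# bright plate
g=im.min(2); m=((g>150)).astype(np.uint8); m[:, :215]=0; m[:,360:]=0; m[:160]=0; m[285:]=0
n,l,s,ce=cv2.connectedComponentsWithStats(m); k=1+np.argmax(s[1:,4])
q=np.argwhere(l==k)[:,::-1]; print(s[k]); p=ray(c,q,.008)[:,:2].astype(np.float32)*1000
r=cv2.minAreaRect(p); print('plate bright',r,cv2.boxPoints(r).round(1).tolist())
# dark cover
g=im.max(2); m=(g<60).astype(np.uint8); m[:,:480]=0;m[:,545:]=0;m[:230]=0;m[320:]=0
p=ray(c,np.argwhere(m)[:,::-1],.02)[:,:2].astype(np.float32)*1000
r=cv2.minAreaRect(p); print('cover dark',r)
print(env.get_state())
w=read_camera('wrist'); print(w['intrinsics'],np.round(w['hand_eye'],4))
E
```

```text
cover 0.91 ((461.6417541503906, -387.06622314453125), (96.01268768310547, 151.6608123779297), 84.74790954589844)
fixture 0.61 ((588.8070068359375, 83.89996337890625), (244.59808349609375, 206.27395629882812), 80.54505920410156)
trigger 0.74 ((520.3883056640625, -142.99807739257812), (12.4430570602417, 62.6185188293457), 74.13179016113281)
scanner 0.71 ((532.58251953125, -154.10238647460938), (129.67649841308594, 173.90887451171875), 78.92716217041016)
[ 223  172  126  100 9159]
plate bright ((586.8004760742188, 81.37982940673828), (240.2738037109375, 198.947998046875), 80.8795166015625) [[469.5, -21.5], [666.0, -53.0], [704.0999755859375, 184.1999969482422], [507.6000061035156, 215.8000030517578]]
cover dark ((460.6522216796875, -386.772705078125), (91.13480377197266, 147.11343383789062), 85.09261322021484)
{'clock': 1.1, 'joint_pos': array([-1.29858924e+00,  3.13153610e-01,  4.60881638e-02,  1.30358393e+00,
       -1.06318549e-06,  1.43121064e+00]), 'qvel': array([ 5.51818889e-04, -3.68114574e-04,  4.57222073e-04,  8.57975810e-06,
       -7.66433846e-04, -1.29506068e-04]), 'tau': array([ 9.63339608e-05, -4.80482805e+01,  2.98815536e+01,  2.79573087e-04,
       -2.28119238e-04, -1.27634308e-06]), 'tcp_pos': array([ 0.23015451, -0.5269716 ,  0.25004475]), 'orientation': array([7.33491632e-05, 9.78878114e-01, 2.04444694e-01, 4.33821230e-06]), 'wrist_force': array([-0.06308395,  0.89218678, -0.0374799 ]), 'ft_torque': array([-0.02994062, -0.04099333,  0.02515709]), 'finger_gap': 0.08527442782930675}
[[378.7435814    0.         320.45467661]
 [  0.         378.7435814  240.59517093]
 [  0.           0.           1.        ]] [[-2.100e-03 -9.513e-01 -3.082e-01  7.950e-02]
 [ 1.000e+00 -1.800e-03 -1.200e-03 -2.000e-04]
 [ 6.000e-04 -3.082e-01  9.513e-01 -1.243e-01]
 [ 0.000e+00  0.000e+00  0.000e+00  1.000e+00]]
```

View pics/crop1.png

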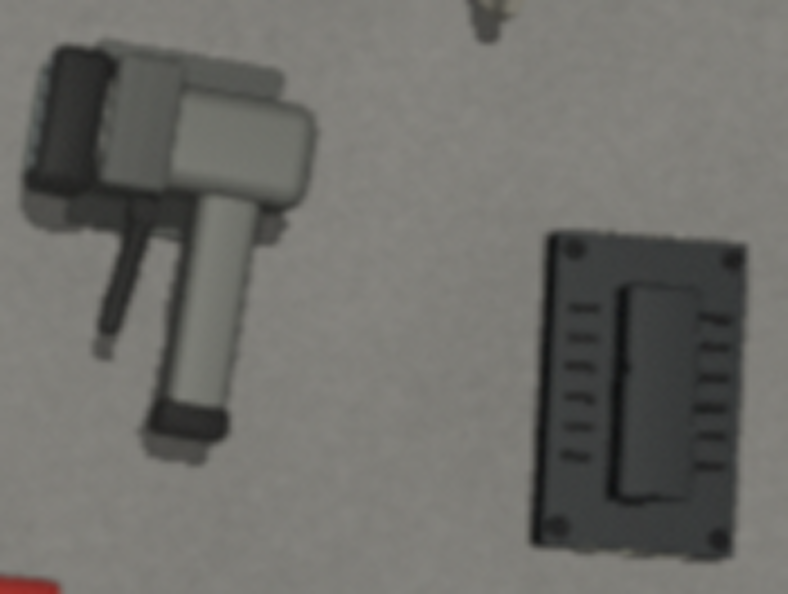

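The crop confirms the long ridged cover and the grey scanner with its black trigger. Next I move above the cover for a wrist look.

>>> servo_tool(deltas=[{"dx": 39, "dy": 23, "dz": -10, "rz": -0.1}, {"dx": 39, "dy": 23, "dz": -10, "rz": -0.1}, {"dx": 39, "dy": 23, "dz": -10, "rz": -0.1}, {"dx": 39, "dy": 23, "dz": -10, "rz": -0.1}, {"dx": 39, "dy": 24, "dz": -10, "rz": -0.097}, {"dx": 36, "dy": 24, "dz": -20}, {}, {}])

```text
invalid input at $.deltas[0]: expected keys dx, dy, dz, rx, ry, rz, fingers
```

```bash
cat >> h.py <<'E'
from scipy.spatial.transform import Rotation as Ro
def wrist():
    s=env.get_state(); c=read_camera('wrist')
    q=s['orientation']; T=np.eye(4); T[:3,:3]=Ro.from_quat([q[1],q[2],q[3],q[0]]).as_matrix(); T[:3,3]=s['tcp_pos']
    c['extrinsics']=T@np.array(c['hand_eye'])
    x=T[:3,0]; print('tcp',(T[:3,3]*1000).round(1),'toolx yaw deg',np.degrees(np.arctan2(x[1],x[0])).round(2),'F',np.round(s['wrist_force'],1),'gap',round(s['finger_gap'],4),'t',s['clock'],'q6',s['joint_pos'][5].round(2))
    return c
def rect(c,t,z,cam='wrist'):
    for r in cut_out(t,cam):
        p=ray(c,np.argwhere(r['region'])[:,::-1],z)[:,:2].astype(np.float32)*1000
        a,b,d=cv2.minAreaRect(p); print(t,round(r['confidence'],2),np.round(a,1),np.round(b,1),round(d,1),list(map(int,r['extent'])))
E
python3 - <<'E'
from h import *
c=wrist(); save(c,'w1'); rect(c,'cover',.012)
E
```

```text
tcp [ 230.1 -527.   250. ] toolx yaw deg 23.59 F [ 0.3 -0.1  0.8] gap 0.0851 t 1.15 q6 1.43
```

View pics/w1.png

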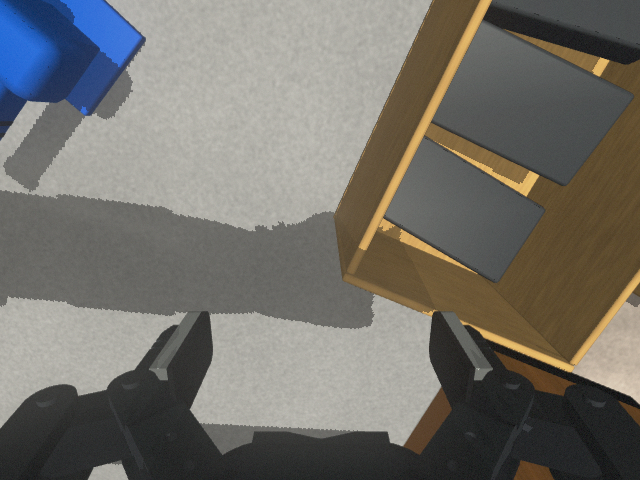

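The call was refused because every row needs all seven keys. The picture is therefore still from the start pose: blue look-alike at top left, box with spare mouldings at right. I'll resend the move with full rows.

>>> servo_tool(deltas=[{"dx": 39, "dy": 23, "dz": -10, "rx": 0, "ry": 0, "rz": -0.1, "fingers": -1}, {"dx": 39, "dy": 23, "dz": -10, "rx": 0, "ry": 0, "rz": -0.1, "fingers": -1}, {"dx": 39, "dy": 23, "dz": -10, "rx": 0, "ry": 0, "rz": -0.1, "fingers": -1}, {"dx": 39, "dy": 23, "dz": -10, "rx": 0, "ry": 0, "rz": -0.1, "fingers": -1}, {"dx": 39, "dy": 24, "dz": -20, "rx": 0, "ry": 0, "rz": -0.1, "fingers": -1}, {"dx": 36, "dy": 24, "dz": -20, "rx": 0, "ry": 0, "rz": 0, "fingers": -1}, {"dx": 0, "dy": 0, "dz": 0, "rx": 0, "ry": 0, "rz": 0, "fingers": -1}])

```text
clock: 1.95
tcp_pos: [0.4637, -0.3824, 0.1668]
orientation: [-0.002, 0.999, -0.041, -0.001]
wrist_force: [-0.6, -0.2, 0.0]
finger_gap: 0.0859
```

```bash

python3 - <<'E'
from h import *
c=wrist(); save(c,'w2'); rect(c,'cover',.012)
E
```

```text
tcp [ 463.7 -382.4  166.8] toolx yaw deg -4.68 F [-0.6 -0.2  0. ] gap 0.0859 t 1.95 q6 2.4
cover 0.82 [ 459.  -388.1] [ 94.2 157. ] 84.5 [265, 124, 395, 323]
```

View pics/w2.png

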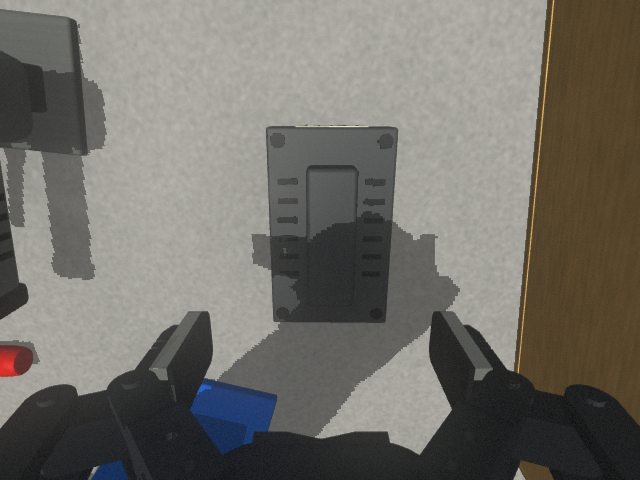

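The cover is centred: slab corners at (267,128), (397,128), (386,321) and (275,322), ridge top from (310,166) to (355,302).

```bash

python3 - <<'E'
from h import *
c=wrist()
p=ray(c,[(267,128),(397,128),(386,321),(275,322)],.024)[:,:2]*1000
print(p.round(1),p.mean(0)); a=(p[0]+p[1]-p[2]-p[3])/2; print(np.linalg.norm(a),np.degrees(np.arctan2(a[1],a[0])),np.linalg.norm(p[0]-p[1]))
p=ray(c,[(310,167),(354,167),(355,304),(306,304)],.045)[:,:2]*1000; print(p.round(1),p.mean(0))
E
```

```text
tcp [ 461.6 -385.8  169.3] toolx yaw deg -4.9 F [-0.6 -0.1 -0.5] gap 0.0855 t 2.05 q6 2.4
[[ 537.1 -355. ]
 [ 529.3 -443.4]
 [ 381.1 -430.8]
 [ 387.9 -341.8]] [ 458.83247432 -392.74257262]
149.27626493498954 -4.9484709337620805 88.69776707386933
[[ 510.8 -382.5]
 [ 508.3 -411. ]
 [ 409.5 -405.8]
 [ 412.6 -370.1]] [ 460.32600902 -392.36583368]
```

>>> servo_tool(deltas=[{"dx": 0, "dy": -2, "dz": -35, "rx": 0, "ry": 0, "rz": 0, "fingers": -1}, {"dx": 0, "dy": 0, "dz": -35, "rx": 0, "ry": 0, "rz": 0, "fingers": -0.5}, {"dx": 0, "dy": 0, "dz": -30, "rx": 0, "ry": 0, "rz": 0, "fingers": -0.3}, {"dx": 0, "dy": 0, "dz": -22, "rx": 0, "ry": 0, "rz": 0, "fingers": -0.2}, {"dx": 0, "dy": 0, "dz": 0, "rx": 0, "ry": 0, "rz": 0, "fingers": -0.1}, {"dx": 0, "dy": 0, "dz": 0, "rx": 0, "ry": 0, "rz": 0, "fingers": 1}, {"dx": 0, "dy": 0, "dz": 0, "rx": 0, "ry": 0, "rz": 0, "fingers": 1}, {"dx": 0, "dy": 0, "dz": 0, "rx": 0, "ry": 0, "rz": 0, "fingers": 1}], newtons=60)

```text
clock: 2.9
tcp_pos: [0.4617, -0.3902, 0.0498]
orientation: [0.001, 0.999, -0.044, 0.001]
wrist_force: [-0.4, -0.2, -1.1]
finger_gap: 0.0324
```

>>> servo_tool(deltas=[{"dx": 0, "dy": 0, "dz": 40, "rx": 0, "ry": 0, "rz": 0, "fingers": 1}, {"dx": 0, "dy": 0, "dz": 50, "rx": 0, "ry": 0, "rz": 0, "fingers": 1}, {"dx": 0, "dy": 15, "dz": 45, "rx": 0, "ry": 0, "rz": 0.136, "fingers": 1}, {"dx": 14, "dy": 30, "dz": 20, "rx": 0, "ry": 0, "rz": 0.136, "fingers": 1}, {"dx": 14, "dy": 40, "dz": 0, "rx": 0, "ry": 0, "rz": 0.136, "fingers": 1}, {"dx": 14, "dy": 40, "dz": 0, "rx": 0, "ry": 0, "rz": 0.136, "fingers": 1}, {"dx": 14, "dy": 40, "dz": 0, "rx": 0, "ry": 0, "rz": 0.136, "fingers": 1}, {"dx": 14, "dy": 40, "dz": 0, "rx": 0, "ry": 0, "rz": 0.136, "fingers": 1}])

```text
clock: 3.7
tcp_pos: [0.5318, -0.1826, 0.2044]
orientation: [0.001, 0.934, 0.358, 0.001]
wrist_force: [2.1, -0.9, -2.4]
finger_gap: 0.0321
```

>>> servo_tool(deltas=[{"dx": 14, "dy": 44, "dz": 0, "rx": 0, "ry": 0, "rz": 0.136, "fingers": 1}, {"dx": 14, "dy": 44, "dz": 0, "rx": 0, "ry": 0, "rz": 0.136, "fingers": 1}, {"dx": 14, "dy": 44, "dz": 0, "rx": 0, "ry": 0, "rz": 0.136, "fingers": 1}, {"dx": 14, "dy": 44, "dz": 0, "rx": 0, "ry": 0, "rz": 0.136, "fingers": 1}, {"dx": 14, "dy": 44, "dz": 0, "rx": 0, "ry": 0, "rz": 0.136, "fingers": 1}, {"dx": 10, "dy": 40, "dz": -20, "rx": 0, "ry": 0, "rz": 0, "fingers": 1}, {"dx": 6, "dy": 18, "dz": -20, "rx": 0, "ry": 0, "rz": 0, "fingers": 1}, {"dx": 0, "dy": 0, "dz": -20, "rx": 0, "ry": 0, "rz": 0, "fingers": 1}])

```text
clock: 4.5
tcp_pos: [0.6183, 0.0975, 0.1435]
orientation: [0.001, 0.761, 0.649, 0.001]
wrist_force: [-0.1, -0.2, -2.5]
finger_gap: 0.0324
```

```bash

python3 - <<'E'
from h import *
read_camera('wrist')
c=wrist(); save(c,'w3'); rect(c,'cover',.1); rect(c,'fixture',.008)
E
```

```text
tcp [615.9  96.  139.5] toolx yaw deg 80.84 F [-0.4 -0.3 -4.3] gap 0.0323 t 4.55 q6 1.76
fixture 0.79 [592.5  98.5] [212.4 206.6] 80.7 [119, 72, 448, 366]
fixture 0.15 [821.4 -74.2] [ 75.6 192.7] 41.7 [513, 315, 638, 478]
```

View pics/w3.png

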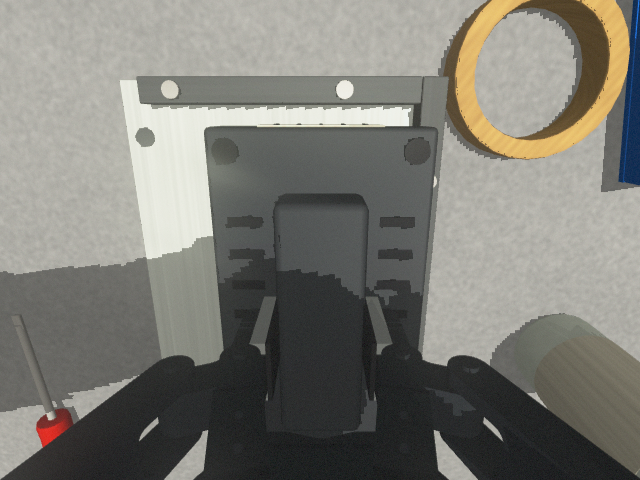

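The plate is as expected: the short fence's inner top edge at row ~103, the long fence's at column ~421. The held cover sits just inside them, with slab corners at (206,128) and (437,128). The tape core is clear.

```bash

python3 - <<'E'
from h import *
c=wrist(); R=lambda uv,z:ray(c,uv,z)[:,:2]*1000
u=np.array([.9874,-.158]);v=np.array([.158,.9874])
def pl(p): 
    d=p-np.array([687.3,171.7]); return np.c_[d@u,d@v].round(1)
print('inner corner top',pl(R([(421,103)],.028)),'outer',pl(R([(138,76),(447,76)],.028)),'plate -x+y',pl(R([(121,81)],.008)))
p=R([(206,127),(437,127)],.0907+.024); print('cover +y corners',pl(p), 'tcp',pl(env.get_state()['tcp_pos'][None,:2]*1000), np.degrees(np.arctan2(*(p[1]-p[0])[::-1])))
E
```

```text
tcp [617.   94.  143.7] toolx yaw deg 80.66 F [-0.6 -0.6 -1.5] gap 0.0325 t 4.7 q6 1.76
inner corner top [[ 3.4 -0.2]] outer [[-162.9   15.7]
 [  17.5   14.5]] plate -x+y [[-183.    14.8]]
cover +y corners [[-101.   -11.3]
 [ -11.4  -11.9]] tcp [[-56.4 -88. ]] -9.45393655018194
```

>>> servo_tool(deltas=[{"dx": 0, "dy": 0, "dz": -30, "rx": 0, "ry": 0, "rz": 0, "fingers": 1}, {"dx": 0, "dy": 0, "dz": -30, "rx": 0, "ry": 0, "rz": 0, "fingers": 1}, {"dx": 0, "dy": 0, "dz": -18, "rx": 0, "ry": 0, "rz": 0, "fingers": 1}, {"dx": 0, "dy": 0, "dz": -4, "rx": 0, "ry": 0, "rz": 0, "fingers": 1}, {"dx": 0, "dy": 0, "dz": -3, "rx": 0, "ry": 0, "rz": 0, "fingers": 1}, {"dx": 0, "dy": 0, "dz": 0, "rx": 0, "ry": 0, "rz": 0, "fingers": 1}])

```text
clock: 5.35
tcp_pos: [0.6183, 0.0936, 0.0596]
orientation: [0.001, 0.763, 0.647, 0.001]
wrist_force: [-0.5, -0.1, -1.2]
finger_gap: 0.033
```

>>> servo_tool(deltas=[{"dx": 0, "dy": 0, "dz": -1, "rx": 0, "ry": 0, "rz": 0, "fingers": 1}, {"dx": 0, "dy": 0, "dz": -1, "rx": 0, "ry": 0, "rz": 0, "fingers": 1}, {"dx": 0, "dy": 0, "dz": 0, "rx": 0, "ry": 0, "rz": 0, "fingers": 1}])

```text
clock: 5.65
tcp_pos: [0.6181, 0.094, 0.0573]
orientation: [0.001, 0.762, 0.647, 0.001]
wrist_force: [-0.3, -0.3, 3.2]
finger_gap: 0.0322
```

Contact with the plate. Now I push towards the long fence (+u).

>>> servo_tool(deltas=[{"dx": 3.9, "dy": -0.6, "dz": 0, "rx": 0, "ry": 0, "rz": 0, "fingers": 1}, {"dx": 3.9, "dy": -0.6, "dz": 0, "rx": 0, "ry": 0, "rz": 0, "fingers": 1}, {"dx": 2, "dy": -0.3, "dz": 0, "rx": 0, "ry": 0, "rz": 0, "fingers": 1}, {"dx": 1, "dy": -0.2, "dz": 0, "rx": 0, "ry": 0, "rz": 0, "fingers": 1}, {"dx": 0, "dy": 0, "dz": 0, "rx": 0, "ry": 0, "rz": 0, "fingers": 1}])

```text
clock: 6.15
tcp_pos: [0.6261, 0.093, 0.0573]
orientation: [-0.001, 0.762, 0.647, -0.001]
wrist_force: [-8.8, 0.9, 10.4]
finger_gap: 0.0325
```

>>> servo_tool(deltas=[{"dx": 0.5, "dy": 3, "dz": 0.7, "rx": 0, "ry": 0, "rz": 0, "fingers": 1}, {"dx": 0.5, "dy": 3, "dz": 0, "rx": 0, "ry": 0, "rz": 0, "fingers": 1}, {"dx": 0.3, "dy": 2, "dz": 0, "rx": 0, "ry": 0, "rz": 0, "fingers": 1}, {"dx": 0.2, "dy": 1.5, "dz": 0, "rx": 0, "ry": 0, "rz": 0, "fingers": 1}, {"dx": 0.2, "dy": 1, "dz": 0, "rx": 0, "ry": 0, "rz": 0, "fingers": 1}, {"dx": 0, "dy": 0, "dz": 0, "rx": 0, "ry": 0, "rz": 0, "fingers": 1}])

```text
clock: 6.75
tcp_pos: [0.6299, 0.1019, 0.0572]
orientation: [0.001, 0.763, 0.647, -0.001]
wrist_force: [-1.9, -4.9, 4.5]
finger_gap: 0.0324
```

>>> servo_tool(deltas=[{"dx": 1.2, "dy": 1.0, "dz": 0, "rx": 0, "ry": 0, "rz": 0, "fingers": 1}, {"dx": 1.2, "dy": 1.0, "dz": 0, "rx": 0, "ry": 0, "rz": 0, "fingers": 1}, {"dx": 0, "dy": 0, "dz": 0, "rx": 0, "ry": 0, "rz": 0, "fingers": 1}])

```text
clock: 7.05
tcp_pos: [0.6301, 0.1021, 0.0573]
orientation: [0.001, 0.763, 0.647, -0.003]
wrist_force: [-8.7, -10.7, 9.8]
finger_gap: 0.0327
```

>>> servo_tool(deltas=[{"dx": 1.5, "dy": 0.3, "dz": 0.3, "rx": 0, "ry": 0, "rz": 0, "fingers": 1}, {"dx": 1.5, "dy": 0.5, "dz": 0.3, "rx": 0, "ry": 0, "rz": 0, "fingers": 1}, {"dx": 0, "dy": 0, "dz": 0, "rx": 0, "ry": 0, "rz": 0, "fingers": 1}])

```text
clock: 7.35
tcp_pos: [0.6303, 0.1021, 0.0574]
orientation: [-0.0, 0.763, 0.646, -0.006]
wrist_force: [-15.2, -13.1, 14.0]
finger_gap: 0.0326
```

```bash

python3 - <<'E'
from h import *
c=wrist(); save(c,'w4'); cv2.imwrite('pics/w4c.png',c['img'][:,:,::-1])
E
```

```text
tcp [630.3 102.1  57.4] toolx yaw deg 80.56 F [-15.2 -13.1  14. ] gap 0.0326 t 7.35 q6 1.77
```

View pics/w4.png

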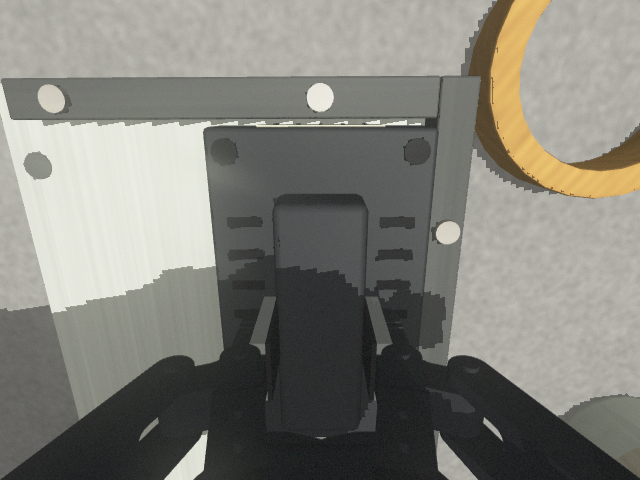

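Flush along the long fence (column ~437), but a strip of plate still shows at the end (rows 119–126, about 2.5 mm). I take load off x and z, then push along v.

>>> servo_tool(deltas=[{"dx": -2.5, "dy": 0.4, "dz": 0.6, "rx": 0, "ry": 0, "rz": 0, "fingers": 1}, {"dx": 0.2, "dy": 1.5, "dz": 0.3, "rx": 0, "ry": 0, "rz": 0, "fingers": 1}, {"dx": 0.2, "dy": 1, "dz": 0, "rx": 0, "ry": 0, "rz": 0, "fingers": 1}, {"dx": 0, "dy": 0, "dz": 0, "rx": 0, "ry": 0, "rz": 0, "fingers": 1}])

```text
clock: 7.8
tcp_pos: [0.6308, 0.1051, 0.0577]
orientation: [0.001, 0.763, 0.647, -0.004]
wrist_force: [-7.2, -13.5, 5.1]
finger_gap: 0.0324
```

```bash

python3 - <<'E'
from h import *
c=wrist(); save(c,'w5')
im=c['img'].astype(int)
for col in (230,300,360,410): print(col,[int(im[r,col].mean()) for r in range(112,134)])
b=cv2.imread('pics/w4.png').astype(int); print('w4',[int(b[r,300].mean()) for r in range(112,134)])
for r in (170,280,330): print(r,[int(im[r,k].mean()) for k in range(415,450,2)])
for z in (.028,.032):print(z,(ray(c,[(300,119),(300,127)],z)[:,:2]*1000)@np.array([.158,.9874]))
E
```

```text
tcp [630.8 105.1  57.7] toolx yaw deg 80.58 F [ -7.2 -13.5   5.1] gap 0.0324 t 7.8 q6 1.78
230 [119, 119, 118, 117, 116, 116, 115, 117, 117, 115, 117, 119, 120, 103, 86, 63, 72, 82, 84, 87, 93, 94]
300 [121, 120, 122, 120, 120, 120, 119, 120, 118, 120, 120, 118, 119, 100, 106, 64, 69, 77, 86, 91, 90, 92]
360 [123, 124, 119, 120, 121, 119, 122, 121, 122, 123, 122, 123, 111, 97, 62, 67, 72, 80, 86, 90, 97, 95]
410 [124, 123, 121, 119, 121, 123, 121, 121, 122, 120, 122, 124, 109, 89, 58, 60, 71, 75, 86, 95, 98, 99]
w4 [117, 120, 120, 119, 113, 95, 87, 136, 137, 137, 139, 95, 85, 226, 159, 75, 71, 80, 84, 90, 92, 93]
170 [95, 96, 99, 97, 97, 96, 96, 97, 90, 72, 118, 117, 118, 117, 117, 117, 114, 113]
280 [89, 87, 89, 85, 73, 116, 116, 116, 116, 116, 116, 113, 113, 114, 112, 111, 112, 112]
330 [47, 52, 46, 69, 68, 66, 65, 67, 69, 64, 65, 67, 65, 109, 114, 113, 112, 107]
0.028 [282.42619131 279.46996324]
0.032 [282.4665458  279.58740657]
```

The v gap is closed: fence and slab now meet at rows 124–126 at every column, and the long side is flush too. I keep a light preload, release, and rise straight up.

>>> servo_tool(deltas=[{"dx": 0.8, "dy": -0.2, "dz": 0, "rx": 0, "ry": 0, "rz": 0, "fingers": 1}, {"dx": -1.2, "dy": -1.2, "dz": 0, "rx": 0, "ry": 0, "rz": 0, "fingers": 1}, {"dx": 0, "dy": 0, "dz": 0, "rx": 0, "ry": 0, "rz": 0, "fingers": 0.2}, {"dx": 0, "dy": 0, "dz": 0, "rx": 0, "ry": 0, "rz": 0, "fingers": -0.2}, {"dx": 0, "dy": 0, "dz": 0, "rx": 0, "ry": 0, "rz": 0, "fingers": -0.5}, {"dx": 0, "dy": 0, "dz": 5, "rx": 0, "ry": 0, "rz": 0, "fingers": -0.5}, {"dx": 0, "dy": 0, "dz": 20, "rx": 0, "ry": 0, "rz": 0, "fingers": -0.5}, {"dx": 0, "dy": 0, "dz": 20, "rx": 0, "ry": 0, "rz": 0, "fingers": -0.5}])

```text
clock: 8.65
tcp_pos: [0.6325, 0.1075, 0.1036]
orientation: [-0.0, 0.762, 0.647, -0.0]
wrist_force: [-0.1, -0.7, -0.0]
finger_gap: 0.0644
```

>>> servo_tool(deltas=[{"dx": 0, "dy": 0, "dz": 30, "rx": 0, "ry": 0, "rz": 0, "fingers": -1}, {"dx": 0, "dy": -10, "dz": 25, "rx": 0, "ry": 0, "rz": 0, "fingers": -1}, {"dx": 0, "dy": 0, "dz": 0, "rx": 0, "ry": 0, "rz": 0, "fingers": -1}, {"dx": 0, "dy": 0, "dz": 0, "rx": 0, "ry": 0, "rz": 0, "fingers": -1}])

```text
clock: 9.05
tcp_pos: [0.6333, 0.0973, 0.1593]
orientation: [0.001, 0.762, 0.647, 0.001]
wrist_force: [-0.4, 0.3, -0.5]
finger_gap: 0.0853
```

```bash

python3 - <<'E'
from h import *
c=wrist(); save(c,'w6'); rect(c,'cover',.02); rect(c,'fixture',.008)
E
```

```text
tcp [633.3  97.3 159.3] toolx yaw deg 80.65 F [-0.4  0.3 -0.5] gap 0.0853 t 9.05 q6 1.76
cover 0.74 [630.3 103.2] [156.4  93.7] 80.7 [242, 110, 382, 321]
fixture 0.84 [588.9  83.9] [241.2 204.7] 80.8 [108, 84, 409, 386]
```

View pics/w6.png

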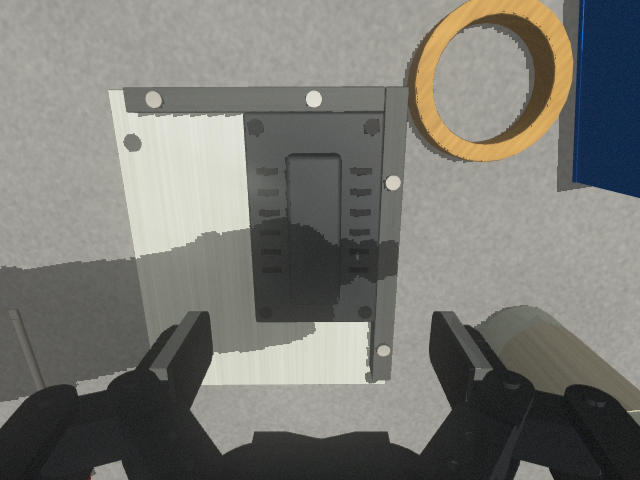

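The cover looks flush on both sides: its end edge at row 112 meets the short fence, and its side from (384,112) to (372,322) runs along the long fence. Next I go up and over to the grey scanner, turning +90°.

>>> servo_tool(deltas=[{"dx": 0, "dy": 0, "dz": 40, "rx": 0, "ry": 0, "rz": 0.135, "fingers": -1}, {"dx": 0, "dy": 0, "dz": 41, "rx": 0, "ry": 0, "rz": 0.135, "fingers": -1}, {"dx": -12, "dy": -27, "dz": 0, "rx": 0, "ry": 0, "rz": 0.135, "fingers": -1}, {"dx": -12, "dy": -27, "dz": 0, "rx": 0, "ry": 0, "rz": 0.135, "fingers": -1}, {"dx": -12, "dy": -27, "dz": 0, "rx": 0, "ry": 0, "rz": 0.135, "fingers": -1}, {"dx": -12, "dy": -27, "dz": 0, "rx": 0, "ry": 0, "rz": 0.135, "fingers": -1}, {"dx": -12, "dy": -27, "dz": 0, "rx": 0, "ry": 0, "rz": 0.135, "fingers": -1}, {"dx": -12, "dy": -27, "dz": 0, "rx": 0, "ry": 0, "rz": 0.135, "fingers": -1}])

```text
clock: 10.0
tcp_pos: [0.5595, -0.0654, 0.2379]
orientation: [-0.001, 0.318, 0.948, 0.0]
wrist_force: [0.4, -0.4, -0.0]
finger_gap: 0.0853
```

>>> servo_tool(deltas=[{"dx": -12, "dy": -27, "dz": 0, "rx": 0, "ry": 0, "rz": 0.135, "fingers": -1}, {"dx": -12, "dy": -27, "dz": 0, "rx": 0, "ry": 0, "rz": 0.135, "fingers": -1}, {"dx": -12, "dy": -27, "dz": 0, "rx": 0, "ry": 0, "rz": 0.135, "fingers": -1}, {"dx": -10, "dy": -28, "dz": 0, "rx": 0, "ry": 0, "rz": 0.09, "fingers": -1}, {"dx": 0, "dy": 0, "dz": 0, "rx": 0, "ry": 0, "rz": 0, "fingers": -1}, {"dx": 0, "dy": 0, "dz": 0, "rx": 0, "ry": 0, "rz": 0, "fingers": -1}, {"dx": 0, "dy": 0, "dz": 0, "rx": 0, "ry": 0, "rz": 0, "fingers": -1}])

```text
clock: 10.7
tcp_pos: [0.5145, -0.173, 0.2386]
orientation: [-0.0, 0.079, 0.997, 0.0]
wrist_force: [-0.4, -1.1, -0.7]
finger_gap: 0.0853
```

```bash

python3 - <<'E'
from h import *
c=wrist(); save(c,'w7'); rect(c,'scanner',.095); rect(c,'trigger',.089)
E
```

```text
tcp [ 514.5 -173.   238.6] toolx yaw deg 170.9 F [-0.4 -1.1 -0.7] gap 0.0853 t 10.7 q6 -0.31
scanner 0.77 [ 535.1 -146. ] [128.6 165.6] 70.8 [268, 127, 430, 347]
scanner 0.51 [587.4  29.3] [89.4 76.2] 80.7 [528, 234, 639, 325]
trigger 0.88 [ 519.4 -144.3] [16.  66.6] 75.0 [345, 185, 378, 270]
```

View pics/w7.png

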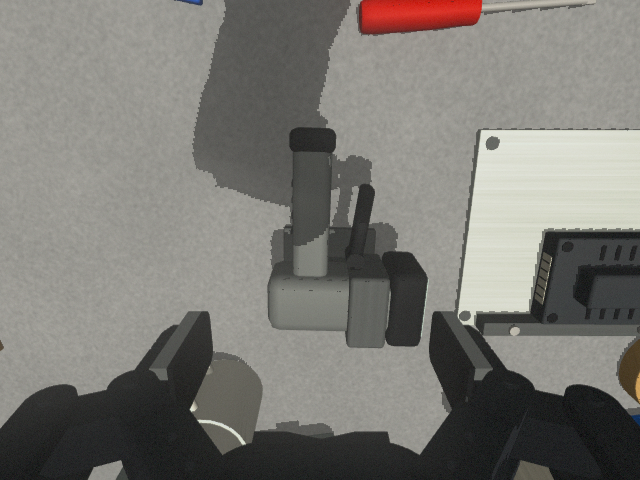

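The grey scanner is seen from above. The grip spans columns 293–331 and ends at row 128. The trigger runs from (368,185) to (357,268), and the barrel lies along the bottom. The mug and the plate are both clear.

```bash

python3 - <<'E'
from h import *
c=wrist()
u=np.array([.9874,-.158]);v=np.array([.158,.9874]); t=env.get_state()['tcp_pos'][:2]*1000
def q(n,uv,z):
    p=ray(c,uv,z)[:,:2]*1000-t; print(n,z,np.c_[p@u,p@v].round(1).tolist())
for z in (.078,.09): q('cap end L,R; grip L,R r170; grip L,R r225',[(290,129),(336,129),(292,170),(331,170),(293,225),(331,225)],z)
q('trig tip L/R, r240 L/R',[(360,186),(375,186),(352,240),(366,240)],.089)
q('barrel L edge top, grip/barrel junction, clamp',[(268,295),(311,276)],.078)
q('muzzle R top/bot',[(427,262),(427,340)],.078)
E
```

```text
tcp [ 514.8 -172.9  239. ] toolx yaw deg 170.97 F [ 0.4 -0.  -0.2] gap 0.0852 t 10.85 q6 -0.31
cap end L,R; grip L,R r170; grip L,R r225 0.078 [[-71.2, -21.4], [-71.2, 11.9], [-41.8, -20.6], [-41.8, 8.5], [0.8, -20.9], [0.8, 8.8]]
cap end L,R; grip L,R r170; grip L,R r225 0.09 [[-71.6, -20.5], [-71.5, 11.4], [-43.4, -19.8], [-43.4, 8.2], [-2.6, -20.0], [-2.5, 8.5]]
trig tip L/R, r240 L/R 0.089 [[-31.7, 29.4], [-31.7, 40.3], [9.6, 24.6], [9.6, 35.2]]
barrel L edge top, grip/barrel junction, clamp 0.078 [[61.1, -43.1], [44.1, -7.2]]
muzzle R top/bot 0.078 [[32.0, 86.6], [104.4, 92.8]]
```

>>> servo_tool(deltas=[{"dx": -9, "dy": 4, "dz": -20, "rx": 0, "ry": 0, "rz": 0, "fingers": -1}, {"dx": -8.5, "dy": 3, "dz": -30, "rx": 0, "ry": 0, "rz": 0, "fingers": -1}, {"dx": 0, "dy": 0, "dz": -30, "rx": 0, "ry": 0, "rz": 0, "fingers": -1}, {"dx": 0, "dy": 0, "dz": -10, "rx": 0, "ry": 0, "rz": 0, "fingers": -1}, {"dx": 0, "dy": 0, "dz": 0, "rx": 0, "ry": 0, "rz": 0, "fingers": -1}, {"dx": 0, "dy": 0, "dz": -30, "rx": 0, "ry": 0, "rz": 0, "fingers": -1}, {"dx": 0, "dy": 0, "dz": -25, "rx": 0, "ry": 0, "rz": 0, "fingers": -1}, {"dx": 0, "dy": 0, "dz": -15, "rx": 0, "ry": 0, "rz": 0, "fingers": -1}])

```text
clock: 11.7
tcp_pos: [0.4978, -0.167, 0.0793]
orientation: [0.0, 0.079, 0.997, -0.0]
wrist_force: [-1.0, 0.0, 0.2]
finger_gap: 0.0851
```

>>> servo_tool(deltas=[{"dx": 0, "dy": 0, "dz": 0, "rx": 0, "ry": 0, "rz": 0, "fingers": -1}, {"dx": 0, "dy": 0, "dz": 0, "rx": 0, "ry": 0, "rz": 0, "fingers": -1}], newtons=35)

```text
clock: 11.9
tcp_pos: [0.4982, -0.1673, 0.0806]
orientation: [0.001, 0.079, 0.997, -0.0]
wrist_force: [-0.4, -0.6, -0.2]
finger_gap: 0.0857
```

Nothing is touched. Before squeezing, one check that the cover is flush, from the enlarged w6 picture.

```bash
python3 - <<'E'
import cv2
im=cv2.imread('pics/w6.png'); a=im[80:190,235:415]; cv2.imwrite('pics/crop2.png',cv2.convertScaleAbs(cv2.resize(a,None,fx=4.4,fy=4.4,interpolation=cv2.INTER_NEAREST),alpha=1.5))
g=im.astype(int).mean(2)
for r in (140,170,210,240,280,315): print(r,g[r,366:396].astype(int).tolist())
for k in (255,300,350,375): print(k,g[100:122,k].astype(int).tolist())
E
```

```text
140 [99, 97, 101, 100, 97, 99, 99, 96, 100, 100, 99, 99, 102, 98, 101, 94, 76, 61, 106, 114, 111, 112, 113, 111, 113, 110, 112, 114, 110, 111]
170 [66, 66, 67, 68, 66, 71, 87, 92, 94, 95, 92, 93, 94, 94, 87, 68, 64, 113, 109, 112, 114, 111, 111, 111, 111, 110, 109, 110, 108, 109]
210 [62, 61, 60, 59, 68, 87, 89, 89, 91, 90, 89, 88, 87, 73, 62, 112, 110, 108, 109, 110, 113, 110, 109, 108, 110, 111, 107, 107, 110, 107]
240 [57, 58, 58, 55, 53, 50, 48, 52, 85, 83, 86, 80, 66, 90, 113, 108, 108, 111, 110, 112, 106, 104, 73, 74, 72, 70, 71, 75, 78, 105]
280 [78, 77, 54, 55, 53, 52, 54, 54, 50, 51, 49, 74, 106, 104, 105, 107, 104, 105, 104, 103, 103, 101, 104, 103, 105, 106, 104, 106, 105, 108]
315 [58, 61, 57, 54, 60, 72, 75, 79, 69, 69, 103, 106, 104, 109, 104, 105, 104, 103, 106, 105, 103, 102, 106, 107, 105, 105, 104, 104, 109, 159]
255 [114, 114, 116, 115, 112, 110, 110, 113, 112, 113, 109, 91, 68, 76, 86, 95, 96, 96, 92, 79, 78, 74]
300 [116, 115, 115, 112, 112, 113, 111, 113, 112, 114, 109, 85, 64, 72, 84, 94, 96, 97, 95, 96, 94, 93]
350 [118, 114, 118, 117, 116, 115, 114, 115, 117, 116, 110, 71, 64, 74, 92, 102, 102, 100, 99, 99, 101, 100]
375 [117, 117, 117, 117, 118, 116, 117, 117, 116, 116, 105, 68, 67, 76, 90, 102, 104, 104, 101, 84, 76, 79]
```

View pics/crop2.png

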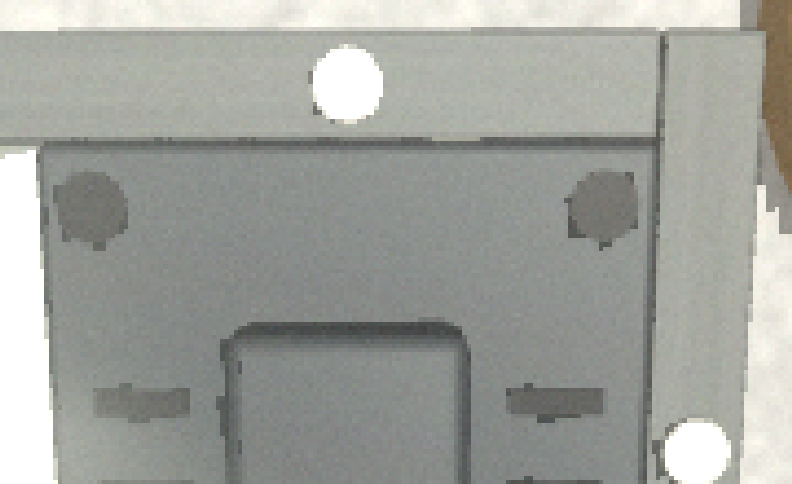

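Flush on both sides, no plate showing. Squeezing now.

>>> servo_tool(deltas=[{"dx": 0, "dy": 0, "dz": 0, "rx": 0, "ry": 0, "rz": 0, "fingers": 0}, {"dx": 0, "dy": 0, "dz": 0, "rx": 0, "ry": 0, "rz": 0, "fingers": 1}, {"dx": 0, "dy": 0, "dz": 0, "rx": 0, "ry": 0, "rz": 0, "fingers": 1}, {"dx": 0, "dy": 0, "dz": 0, "rx": 0, "ry": 0, "rz": 0, "fingers": 1}, {"dx": 0, "dy": 0, "dz": 0, "rx": 0, "ry": 0, "rz": 0, "fingers": 1}, {"dx": 0, "dy": 0, "dz": 0, "rx": 0, "ry": 0, "rz": 0, "fingers": 1}], newtons=35)

```text
clock: 12.5
tcp_pos: [0.4979, -0.1675, 0.0814]
orientation: [0.001, 0.079, 0.997, -0.001]
wrist_force: [-2.9, 0.3, 9.3]
finger_gap: 0.0466
```

```bash

python3 - <<'E'
from h import *
c=wrist(); cv2.imwrite('pics/w8.png',c['img'][:,:,::-1]); c=read_camera('top'); save(c,'top2'); rect(c,'trigger',.08,'top')
E
```

```text
tcp [ 497.9 -167.5   81.4] toolx yaw deg 170.94 F [-2.9  0.3  9.3] gap 0.0466 t 12.5 q6 -0.32
trigger 0.49 [239.4 307.9] [16.4 64.9] 57.2 [158, 381, 180, 407]
trigger 0.15 [ 700.2 -303.2] [ 90.3 114.7] 62.7 [450, 126, 499, 189]
```

View pics/w8.png

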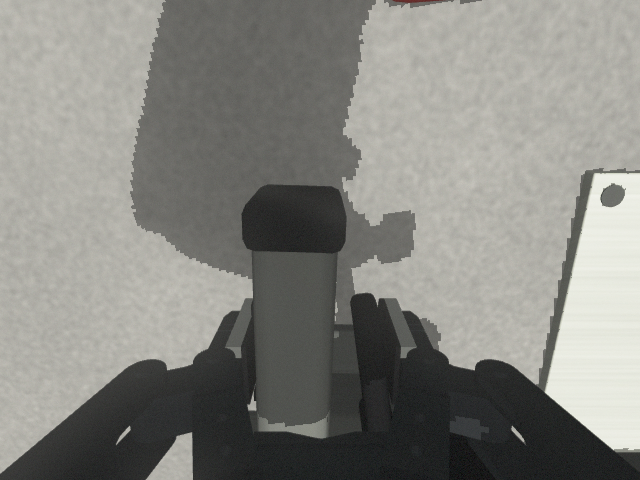

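The gap is 46.6 mm (47 mm means fully squeezed), and the trigger (375,340) is parallel to the grip between the pads. I hold a little longer, then let go and rise.

>>> servo_tool(deltas=[{"dx": 0, "dy": 0, "dz": 0, "rx": 0, "ry": 0, "rz": 0, "fingers": 1}, {"dx": 0, "dy": 0, "dz": 0, "rx": 0, "ry": 0, "rz": 0, "fingers": 1}, {"dx": 0, "dy": 0, "dz": 0, "rx": 0, "ry": 0, "rz": 0, "fingers": 1}, {"dx": 0, "dy": 0, "dz": 0, "rx": 0, "ry": 0, "rz": 0, "fingers": 1}], newtons=45)

```text
clock: 13.05
tcp_pos: [0.4978, -0.1676, 0.0814]
orientation: [0.001, 0.079, 0.997, -0.001]
wrist_force: [-2.9, 0.2, 10.5]
finger_gap: 0.0468
```

>>> servo_tool(deltas=[{"dx": 0, "dy": 0, "dz": 0, "rx": 0, "ry": 0, "rz": 0, "fingers": -1}, {"dx": 0, "dy": 0, "dz": 0, "rx": 0, "ry": 0, "rz": 0, "fingers": -1}, {"dx": 0, "dy": 0, "dz": 0, "rx": 0, "ry": 0, "rz": 0, "fingers": -1}, {"dx": 0, "dy": 0, "dz": 0, "rx": 0, "ry": 0, "rz": 0, "fingers": -1}, {"dx": 0, "dy": 0, "dz": 0, "rx": 0, "ry": 0, "rz": 0, "fingers": -1}])

```text
clock: 13.55
tcp_pos: [0.4971, -0.1672, 0.0794]
orientation: [0.0, 0.079, 0.997, -0.0]
wrist_force: [0.2, 0.2, -1.3]
finger_gap: 0.0853
```

>>> servo_tool(deltas=[{"dx": 0, "dy": 0, "dz": 30, "rx": 0, "ry": 0, "rz": 0, "fingers": -1}, {"dx": 0, "dy": 0, "dz": 40, "rx": 0, "ry": 0, "rz": 0, "fingers": -1}, {"dx": 0, "dy": 0, "dz": 40, "rx": 0, "ry": 0, "rz": 0, "fingers": -1}, {"dx": 0, "dy": 0, "dz": 40, "rx": 0, "ry": 0, "rz": 0, "fingers": -1}, {"dx": 17, "dy": -7, "dz": 10, "rx": 0, "ry": 0, "rz": 0, "fingers": -1}, {"dx": 0, "dy": 0, "dz": 0, "rx": 0, "ry": 0, "rz": 0, "fingers": -1}, {"dx": 0, "dy": 0, "dz": 0, "rx": 0, "ry": 0, "rz": 0, "fingers": -1}, {"dx": 0, "dy": 0, "dz": 0, "rx": 0, "ry": 0, "rz": 0, "fingers": -1}])

```text
clock: 14.35
tcp_pos: [0.5128, -0.1733, 0.2377]
orientation: [-0.002, 0.079, 0.997, 0.001]
wrist_force: [0.2, -0.0, 0.5]
finger_gap: 0.0856
```

```bash

python3 - <<'E'
from h import *
c=wrist(); save(c,'w9'); rect(c,'trigger',.089); rect(c,'cover',.02)
E
```

```text
tcp [ 512.8 -173.3  237.7] toolx yaw deg 170.9 F [ 0.2 -0.   0.5] gap 0.0856 t 14.35 q6 -0.32
trigger 0.57 [ 519.1 -144.3] [15.4 67.2] 74.4 [345, 188, 375, 271]
trigger 0.49 [ 662.6 -281.9] [60.7 98.1] 63.7 [187, 362, 263, 453]
cover 0.97 [629.6  81.4] [115.5 100.8] 80.7 [530, 233, 636, 329]
```

View pics/w9.png

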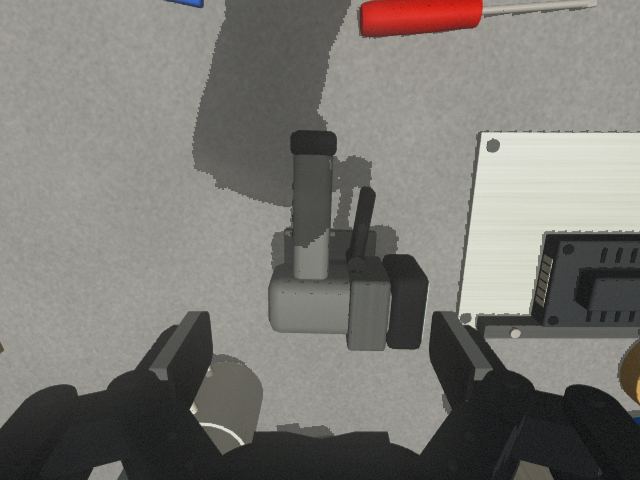

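The trigger is back at rest (tip at (368,188), matching the earlier view). The cover is unchanged by the fence at (590,280), and nothing touches the robot.

```bash
python3 -c "
from workcell import job
print(job.hand_in())"
```

```text
the job is handed in; nothing more can be done
None
```

I placed the long cover ridge up in the fence corner, squeezed and released the grey scanner's trigger, and handed the job in at about 14.4 s of the 72 s allowed. No verdict was reported.

- **Cover:** My first push left a gap of about 2.5 mm at the short fence because of friction. I took some load off and pushed again, which closed it. An enlarged wrist picture after release showed the cover flush on both fences with no plate visible. The network put its centre within about 2 mm of the expected home position, and it measured 80.7° against the plate's 80.8°. The final view shows it unchanged.
- **Trigger:** The fingers closed to 46.6 mm (47 mm is fully squeezed) and held for about half a second. After release the trigger was back at its rest position.
- **Other checks:** The wrist force was about zero at the end and the robot touched nothing. I saw no other object disturbed, but I did not measure their positions again.
- **Problems along the way:**
  - My first move call was refused because every row needs all seven keys.
  - While the trigger was squeezed and covered by the gripper, the network in the top view found only look-alikes. For the full squeeze I relied on the finger gap and the wrist picture.

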